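# Set the steel tins into their matching pack trays

## Robot

A 7-joint arm with a two-finger parallel gripper is mounted at the origin on the work surface. World frame = base frame: x ahead of the robot, y to its left, z up, the work surface at z = 0. Lengths are in m, angles in rad, forces in N, time in s.
With the tool pointing down it reaches from about 0.425 to 0.875 m from the base axis. Payload 4.7 kg.
Tool frame: the origin (TCP) lies midway between the tips of the shut fingers; the grasp point (between the pads) lies 19 mm behind it (manip.tcp_to_grasp is the distance from the TCP to the grasp point, in m); x points along the fingers, y is the direction in which the jaws open and shut, and the axes are right-handed (so a half turn about x gives the same grasp; the last joint's range is limited). The gripper opens to 87 mm and grips with 3 to 60 N. Pads are 19 mm wide; open, the fingers measure 117 mm over their backs; the gripper's body (75 mm by 190 mm) begins 51 mm behind the grasp point.
Start: joints at [-1.257, 0.321, -0.07, 1.45, 0.023, 1.371, -0.057], TCP at [0.192, 0.621, 0.223] pointing down, gripper open.
Joint ranges: [-2.86, 2.86], [-0.3, 2.09], [-1.38, 1.24], [0.06, 2.45], [-1.56, 4.7], [0.09, 2.05], [-2.69, 2.69]. Speed limits (rad/s): [2.57, 2.57, 3.14, 3.14, 3.14, 3.14, 3.14].

## Interface

Orientations are given as a unit quaternion [w, x, y, z].
In Python, from cell import manip gives the robot as it stands.
- The arm moves only by the tool servo_tool, never from a script. Its argument "moves" is a list that holds one entry, the list of rows, each a list of 7 numbers: the opening, from -1 (shut) to 1 (fully open), then the shift along the tool's x, y, z in cm, then the turn, a rotation vector about the tool's x, y, z in rad. In form: [[[fingers, tx, ty, tz, rx, ry, rz], ...]]. A call has 1 to 20 rows; each row shifts and turns the commanded pose from where the row before left it, along the tool's axes as they then stand; what a row does not reach is not made up. A row lasts 1/8 s, in which the tool goes at most 62.5 mm and 10.7 degrees, less where a joint would pass 70% of its speed; a pose out of reach is approached as far as the arm can. A call with a gripper value outside its range is refused whole. The fingers move at their own pace and stop on an object; "grip_force" is the grip in N (left out, the last holds). Time passes only in rows, so rows that do not move let the fingers close. It gives the time, the measured TCP pose, the force and the opening at its end, in the units of the state.
- manip.sense(): the state, without advancing time (a new reading comes with each control period).
- manip.get_image(name): name is "scene" or "top"; returns a dict with "img" (384x512x3 uint8, blue, green, red), "vertical_fov" (degrees; the focal length in pixels is half the picture's height over the tangent of half this angle, whatever the lens; pixels are square), "cx", "cy" (the principal point, pixels), "dist" ([k1, k2, p1, p2, k3] as OpenCV has them; the pictures are not rectified), "camera_from_world" (4x4, takes a point from world to camera coordinates). Camera axes: x right, y up, looking along -z (the intrinsics and any distortion apply to the point x, -y, -z); pixel columns grow to the right and rows downward; lengths in m; the calibration is good to about 2 mm. A picture is of the moment at which its call begins. There is no depth.
- manip.finish_job(): hands the job in, once; it reports no verdict.
The state is a dict: "t": time; "joints": joint angles; "qvel": joint speeds; "joint_torque": joint torques, N m; "eef_pos": TCP position; "tcp_rot": TCP orientation; "contact_force": force on the tool from outside, world axes, zero at the start; "wrist_torque": the same for the moment, N m; "finger_gap": opening from 0.0 (shut) to 1.0 (fully open).
Only numpy, scipy, OpenCV 4.12 (cv2) and the standard library are available. Lean on these libraries where they do the work, as an engineer would, in place of code of your own. Each camera call takes 0.05 s, during which the arm holds its last target.

## Task

Put each of the four steel tins into the pulp tray whose well has its shape and size: large round, small round, square and oblong, each standing upright and flat on the floor of its well, with the square and the oblong tin turned to line up with the sides of their wells. Keep the tins upright all the while, do not shift the amber jar or the roll of tape, and let go of everything at the end.

Things in the scene. Friction and masses are not known exactly. Their poses are not given: they have to be found in the camera images.
- large_round_tin: closed plain steel tin, round, 60 mm diameter, 48 mm high, vertical sides, about 0.15 kg (varies), loose, standing upright on the table. Origin: centre of its underside; z up.
- small_round_tin: closed plain steel tin, round, 40 mm diameter, 48 mm high, vertical sides, about 0.15 kg (varies), loose, standing upright on the table. Origin: centre of its underside; z up.
- square_tin: closed plain steel tin, 48 x 48 mm square seen from above, 48 mm high, vertical sides, about 0.15 kg (varies), loose, standing upright on the table. Origin: centre of its underside; z up; x and y square to its sides.
- oblong_tin: closed plain steel tin, 88 mm (its own x) x 36 mm (its own y) oblong seen from above, 48 mm high, vertical sides, about 0.15 kg (varies), loose, standing upright on the table. Origin: centre of its underside; z up; x along its long side.
- large_round_tray: pressed-pulp tray, cream, 124 x 96 x 13 mm (its long side along its own x), fixed to the table, with one large round well of 78 mm diameter, sunk 10 mm deep into its top in the middle (the well's floor, lined with a dark pad, is 3 mm above the table). Origin: centre of the underside, under the centre of the well; z up.
- small_round_tray: pressed-pulp tray, cream, 124 x 96 x 13 mm (its long side along its own x), fixed to the table, with one small round well of 58 mm diameter, sunk 10 mm deep into its top in the middle (the well's floor, lined with a dark pad, is 3 mm above the table). Origin: centre of the underside, under the centre of the well; z up.
- square_tray: pressed-pulp tray, cream, 124 x 96 x 13 mm (its long side along its own x), fixed to the table, with one square well, 66 x 66 mm, its sides along the tray's x and y, sunk 10 mm deep into its top in the middle (the well's floor, lined with a dark pad, is 3 mm above the table). Origin: centre of the underside, under the centre of the well; z up.
- oblong_tray: pressed-pulp tray, cream, 124 x 96 x 13 mm (its long side along its own x), fixed to the table, with one oblong well, 106 mm along the tray's x and 54 mm along its y, sunk 10 mm deep into its top in the middle (the well's floor, lined with a dark pad, is 3 mm above the table). Origin: centre of the underside, under the centre of the well; z up.
- jar: bystander: small amber glass jar with a white cap, 46 mm diameter, 65 mm high, loose, standing among the tins. Origin: centre of its underside; z up.
- tape_roll: bystander: roll of clear tape lying flat, 68 mm outer and 44 mm inner diameter, 24 mm high, loose, lying among the tins. Origin: centre of its underside; z up.

How it is judged:
At the end, for the whole second after the job is handed in: Each tin is in the tray of its own shape and size: centres within 14 mm, underside less than 6 mm above the tray's underside, upright within 4.5 degrees, at rest; sides of the square and oblong tins within 17 degrees of the sides of their wells, any equivalent way round (horizontal distance between large_round_tin and large_round_tray below 0.014 m and z of large_round_tin in the frame of large_round_tray below 0.006 m and angle between each of large_round_tin, small_round_tin, square_tin, oblong_tin's own z axis and vertical below 0.08 rad and linear speed of each of large_round_tin, small_round_tin, square_tin, oblong_tin below 0.02 m/s and horizontal distance between small_round_tin and small_round_tray below 0.014 m and z of small_round_tin in the frame of small_round_tray below 0.006 m and horizontal distance between square_tin and square_tray below 0.014 m and z of square_tin in the frame of square_tray below 0.006 m and horizontal distance between oblong_tin and oblong_tray below 0.014 m and z of oblong_tin in the frame of oblong_tray below 0.006 m and (angle between the x axis of square_tin and the x axis of square_tray, either way round below 0.3 rad or angle between the y axis of square_tin and the x axis of square_tray, either way round below 0.3 rad) and angle between the x axis of oblong_tin and the x axis of oblong_tray, either way round below 0.3 rad); the robot touches nothing.
It fails at once if the jar is shifted by more than 30 mm (distance of jar from where it was at the start of the episode above 0.03 m).
It fails at once if the tape roll is shifted by more than 30 mm (distance of tape_roll from where it was at the start of the episode above 0.03 m).
It fails at once if a tin is tipped by more than about 40 degrees (angle between any of large_round_tin, small_round_tin, square_tin, oblong_tin's own z axis and vertical above 0.7 rad).
It also fails if it takes over 115 s, if anything falls off the work surface, if the arm or the gripper's body presses on something with over 40 N, if the wrist force passes 120 N, or if a joint passes its speed limit or range.

## Working session

There is one attempt and no reset: what is moved stays moved. The work goes in short steps, Python scripts to look and compute and a tool call to move; the robot and the scene stay as the last step left them, time stands still between calls to the robot, and variables do not carry over. Pictures are saved under pics/ and viewed, and the job is handed in when it is done.

Besides the shell and the picture viewer there is one more tool, called as name(argument=value, ...) on one line, values as JSON. servo_tool: Moves the arm, as the interface text tells. Its arguments: {"type":"object","properties":{"moves":{"type":"array","items":{"type":"array","items":{"type":"array","items":{"type":"number"}}}},"grip_force":{"type":"number"}},"required":["moves"]}

```bash
ls; mkdir -p pics; python3 - <<'E'
from cell import manip
import cv2,json,numpy as np
s=manip.sense();print(s)
for n in("scene","top"):
    d=manip.get_image(n);cv2.imwrite(f"pics/{n}0.png",d["img"])
    print(n,{k:(v.tolist() if hasattr(v,'tolist') else v) for k,v in d.items() if k!="img"})
E
```

```text
pics
{'t': 0.0, 'joints': array([-1.25687393,  0.32181877, -0.07010207,  1.45169068,  0.02260198,
        1.37079849, -0.05688876]), 'qvel': array([-2.07798419e-03,  4.36979302e-04, -1.58721385e-03,  1.34678720e-03,
       -1.08841075e-03, -1.40623997e-03,  1.40322511e-05]), 'joint_torque': array([-3.92361089e-04, -4.91282845e+01, -4.04031146e-01, -3.12536752e+01,
       -6.39715372e-02,  4.37125191e-02,  1.63965565e-04]), 'eef_pos': array([0.19185006, 0.62045315, 0.22145653]), 'tcp_rot': array([ 0.69911078,  0.10490774,  0.69924704, -0.10626416]), 'contact_force': array([-0.0549408 , -0.00424028, -0.68811364]), 'wrist_torque': array([-0.04245546, -0.04561419,  0.0299605 ]), 'finger_gap': 0.9984489614480925}
scene {'vertical_fov': 57.14021371809543, 'cx': 250.5483897644285, 'cy': 191.05255838790183, 'dist': [-0.007517057947157286, 0.0, 0.0, 0.0, 0.0], 'camera_from_world': [[0.7224732462824567, 0.691360650852228, -0.007270409842162299, -0.3777775746109196], [-0.47100132180053556, 0.4998409731728883, 0.7268540131276215, 0.21109837862109343], [0.5061523123213384, -0.5217082057920539, 0.6867535109054769, -1.1507249784329618], [0.0, 0.0, 0.0, 1.0]]}
top {'vertical_fov': 57.27551758422195, 'cx': 263.0871067621392, 'cy': 191.4805366202679, 'dist': [0.029364129140614672, 0.0, 0.0, 0.0, 0.0], 'camera_from_world': [[0.015920635376682698, -0.9998702332413169, 0.0024596843614144164, -0.0023854332505859554], [0.9971676382858307, 0.016058355791656712, 0.07347673349249771, -0.5107035420235033], [-0.07350669714156449, 0.0012829213629964547, 0.9972938983008542, -0.9386879766284246], [0.0, 0.0, 0.0, 1.0]]}
```

View pics/scene0.png

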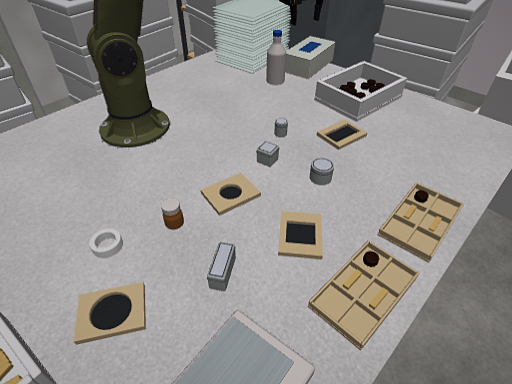

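View pics/top0.png

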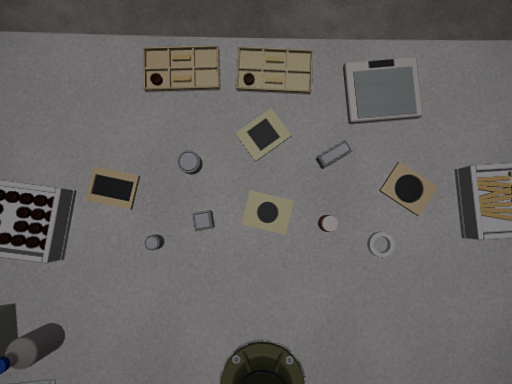

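The scene view shows the tins at about (321,170) large round, (281,127) small round, (268,153) square and (222,265) oblong. The top view shows their tops at about (190,162), (153,242), (203,220) and (334,154), with wells at (409,188) large round, (268,212) small round, (263,135) square and (112,188) oblong. The jar is at (329,223) and the tape at (381,244) in the top view. Next I'll enlarge crops.

```bash
cat > h.py <<'E'
import numpy as np,cv2
from cell import manip
def grab(n):
    d=manip.get_image(n);h=d["img"].shape[0]
    f=h/2/np.tan(np.radians(d["vertical_fov"]/2))
    K=np.array([[f,0,d["cx"]],[0,f,d["cy"]],[0,0,1.]])
    M=np.diag([1,-1,-1,1.])@np.array(d["camera_from_world"])
    return d["img"],K,np.array(d["dist"],float),M[:3,:3],M[:3,3]
def ray(cam,uv):
    _,K,D,R,t=cam
    p=cv2.undistortPoints(np.array(uv,float).reshape(-1,1,2),K,D).reshape(-1,2)
    d=np.c_[p,np.ones(len(p))]@R
    return -R.T@t,d
def atz(cam,uv,z):
    o,d=ray(cam,uv);return o+d*((z-o[2])/d[:,2])[:,None]
def tri(c1,u1,c2,u2):
    o1,d1=ray(c1,u1);o2,d2=ray(c2,u2);out=[]
    for a,b in zip(d1,d2):
        s=np.linalg.lstsq(np.c_[a,-b],o2-o1,rcond=None)[0]
        p,q=o1+s[0]*a,o2+s[1]*b;out.append(np.r_[(p+q)/2,np.linalg.norm(p-q)])
    return np.array(out)
def proj(cam,P):
    _,K,D,R,t=cam
    return cv2.projectPoints(np.array(P,float),cv2.Rodrigues(R)[0],t,K,D)[0].reshape(-1,2)
def mont(img,cs,w,k,name,cols=4):
    """crops centred on cs, half-size w, zoom k, grid every 10 px"""
    T=[]
    for (u,v) in cs:
        u0,v0=u-w,v-w
        c=cv2.resize(img[max(v0,0):v0+2*w,max(u0,0):u0+2*w],None,fx=k,fy=k,interpolation=cv2.INTER_CUBIC)
        for g in range((u0//10+1)*10,u0+2*w,10):
            x=int((g-u0+.5)*k);cv2.line(c,(x,0),(x,4),(0,0,255),1);cv2.putText(c,str(g),(x-8,13),0,.3,(0,0,255))
        for g in range((v0//10+1)*10,v0+2*w,10):
            x=int((g-v0+.5)*k);cv2.line(c,(0,x),(4,x),(0,0,255),1);cv2.putText(c,str(g),(5,x+3),0,.3,(0,0,255))
        T.append(c)
    r=[np.hstack(T[i:i+cols]) for i in range(0,len(T),cols)]
    cv2.imwrite(name,np.vstack(r))
E
python3 - <<'E'
from h import *
t=grab("top")[0];s=grab("scene")[0]
mont(t,[(190,162),(153,242),(203,220),(334,154),(409,188),(268,212),(263,135),(112,188)],28,3.5,"pics/t1.png") if 0 else mont(t,[(190,162),(153,242),(203,220),(334,154),(409,188),(268,212),(263,135),(112,188)],28,3,"pics/t1.png")
mont(s,[(321,170),(281,127),(268,153),(222,265)],26,7,"pics/s1.png",2)
mont(s,[(111,311),(231,193),(301,234),(342,133)],35,5,"pics/s2.png",2)
mont(t,[(190,162),(153,242),(203,220),(334,154)],20,9,"pics/t2.png",2)
E
```

```text
(no output)
```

View pics/t2.png

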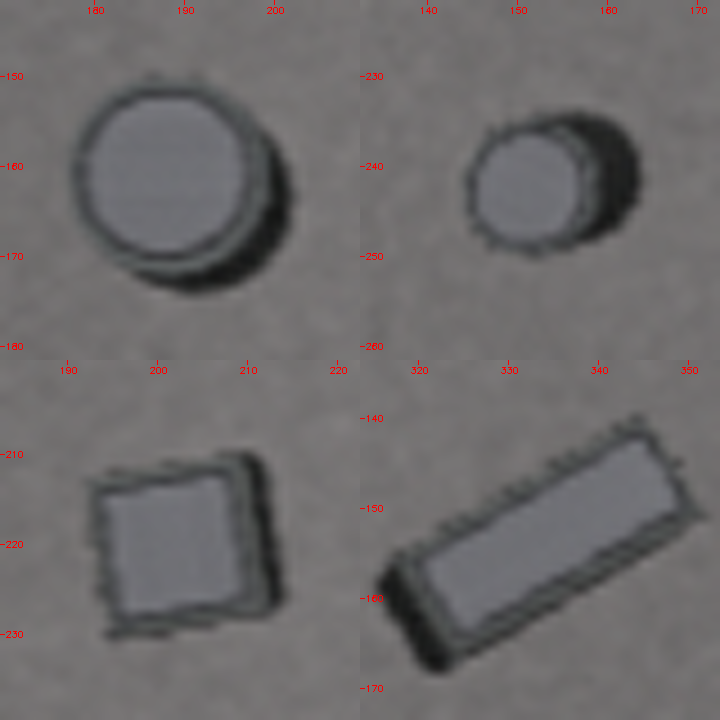

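View pics/s1.png

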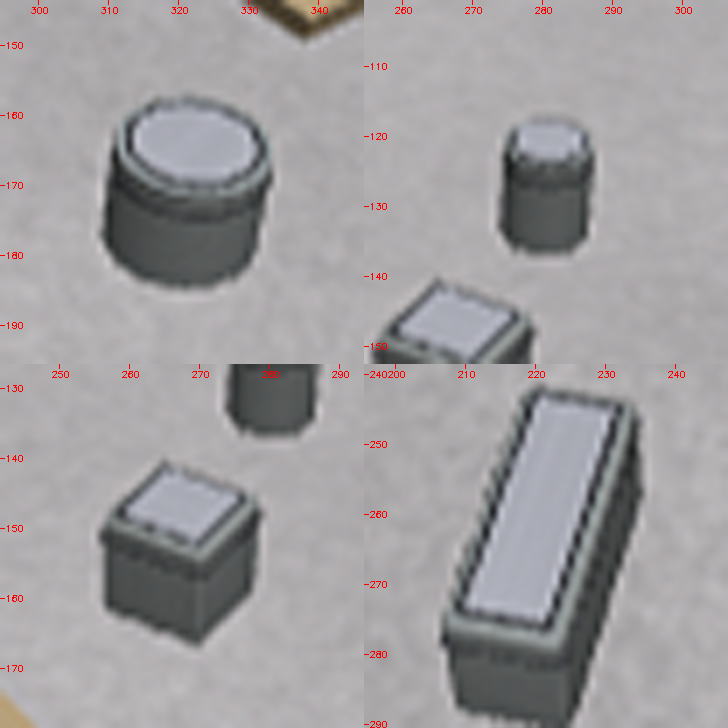

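View pics/t1.png

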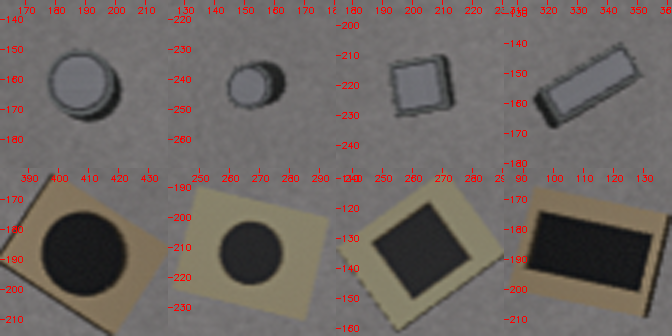

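View pics/s2.png

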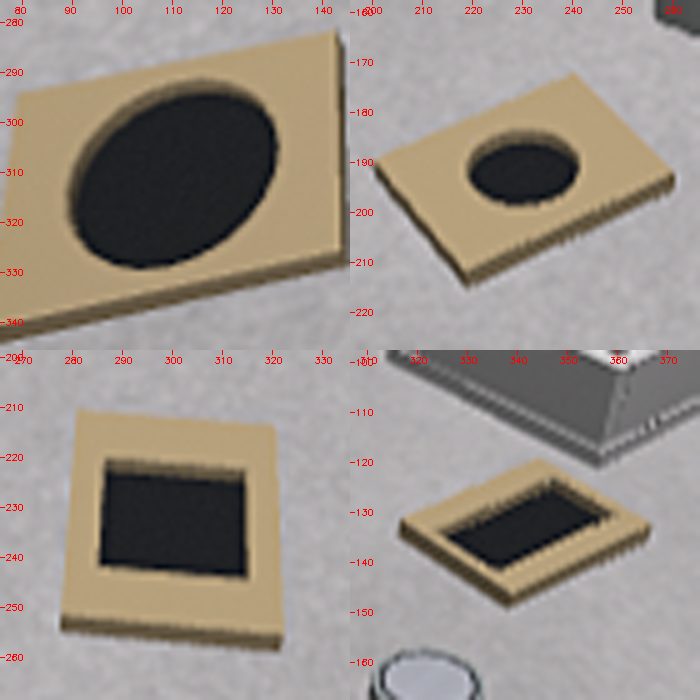

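Scene crops give pale lid centres of (322.6,164.1), (281.2,120.1), (267.4,146.6) and (221.2,259.1). The top crops give (187.9,160.6), (151.3,242.6), (202.1,220.0) and (335.0,152.6). Next, the trays at larger scale.

```bash
python3 - <<'E'
from h import *
np.set_printoptions(precision=4,suppress=True)
T=grab("top");S=grab("scene")
tu=[(187.9,160.6),(151.3,242.6),(202.1,220.05),(335.05,152.6)];su=[(322.6,164.1),(281.2,120.1),(267.4,146.6),(221.2,259.1)]
print(tri(T,tu,S,su)); print(atz(T,tu,.048))
c=atz(T,np.array([(108,493),(228,473),(245,598),(125,615)])/9-[0,40]+[182.5,199.5],.048)
def ang(a,b): return np.degrees(np.arctan2(*(b-a)[1::-1]))
print("sq",[ang(c[i],c[(i+1)%4]) for i in range(4)])
c=atz(T,np.array([(425,565),(637,432),(685,500),(470,630)])/9-[40,40]+[313.5,133.5],.048)
print("ob",[ang(c[i],c[(i+1)%4]) for i in range(4)])
mont(cv2.convertScaleAbs(T[0],alpha=1.3),[(409,188),(268,212),(263,135),(112,188)],31,6,"pics/t3.png",2)
mont(T[0],[(329,223),(381,244)],20,8,"pics/t4.png",2)
E
```

```text
[[ 0.5879  0.2071  0.0459  0.0005]
 [ 0.3709  0.295   0.0473  0.0011]
 [ 0.4309  0.1647  0.0467  0.0001]
 [ 0.6161 -0.1837  0.0461  0.0015]]
[[ 0.5874  0.2065  0.048 ]
 [ 0.3706  0.2944  0.048 ]
 [ 0.4309  0.1644  0.048 ]
 [ 0.6152 -0.1838  0.048 ]]
sq [np.float64(-79.63646928976651), np.float64(-170.65498909115644), np.float64(98.90547051580512), np.float64(9.698185925148708)]
ob [np.float64(-56.91176711011615), np.float64(-144.88677803371303), np.float64(122.1109956478771), np.float64(34.868682521911985)]
```

View pics/t3.png

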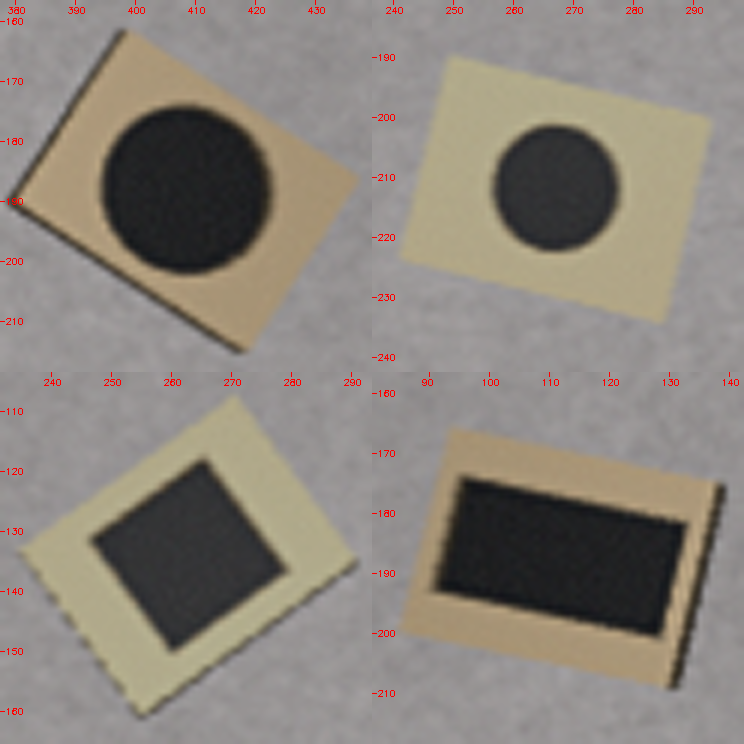

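View pics/t4.png

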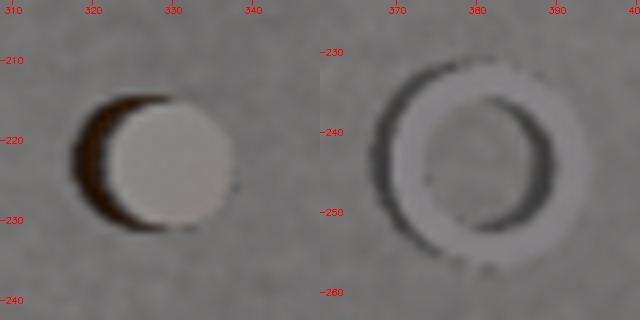

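The top crop gives tray-top corners for all four trays. The wells are centred at about (408.5,188) large, (268,212) small, (263,135) square and (112,188) oblong. I'll triangulate the corners with the scene view.

```bash
python3 - <<'E'
from h import *
np.set_printoptions(precision=4,suppress=True)
T=grab("top");S=grab("scene")
tc=dict(L=(np.array([(16,200),(123,30),(358,180),(246,348)]),(0,0),(378,157)),
 S=(np.array([(663,322),(400,258),(447,55),(713,118)]),(372,0),(237,181)),
 Q=(np.array([(143,715),(20,550),(235,395),(358,562)]),(0,372),(232,104)),
 O=(np.array([(673,688),(402,633),(455,430),(718,484)]),(372,372),(81,157)))
sc=dict(L=(np.array([(337,30),(343,252)]),(0,0),(76,276)),
 S=(np.array([(375,162),(575,75),(673,178),(468,275)]),(350,0),(196,158)),
 Q=(np.array([(78,410),(275,427),(280,637),(62,617)]),(0,350),(266,199)),
 O=(np.array([(400,522),(542,460),(650,528),(508,598)]),(350,350),(307,98)))
for k in tc:
    p,o,c=tc[k];u=(p-o)/6+np.array(c)-.5
    P=atz(T,u,.013)
    p,o,c=sc[k];w=(p-o)/5+np.array(c)-.5
    t=tri(T,u[:len(w)],S,w)
    e=np.diff(np.r_[P,P[:1]],axis=0)[:,:2]
    print(k,"ctr",P[:,:2].mean(0),"tri",t.mean(0),"edges",np.linalg.norm(e,axis=1),np.degrees(np.arctan2(e[:,1],e[:,0])))
print(atz(T,[(408.6,188)],.003))
cv=lambda a,o:np.array(a)/8+np.array(o)-.5
print("jar",atz(T,[cv((170,163),(309,203))],.065),"tape",atz(T,[cv((490-320,165),(361,224))],.024))
print(atz(T,[cv((125,165),(309,203))],.03))
s=manip.sense()
from scipy.spatial.transform import Rotation as R
q=s["tcp_rot"];print(R.from_quat(q[[1,2,3,0]]).as_matrix())
E
```

```text
L ctr [ 0.527  -0.3908] tri [ 0.5608 -0.3402  0.009   0.0003] edges [0.093  0.1248 0.0928 0.1218] [ -31.9988 -122.6326  146.1844   57.4723]
S ctr [ 0.4557 -0.0061] tri [ 0.456  -0.006   0.0079  0.0011] edges [0.1225 0.0947 0.1247 0.0952] [  77.3066  -11.9156 -102.4334  166.7929]
Q ctr [0.6707 0.0085] tri [0.6717 0.0087 0.0099 0.0012] edges [0.0956 0.1233 0.0968 0.1221] [  37.4453  -52.8027 -143.2467  126.6189]
O ctr [0.5152 0.4169] tri [0.5158 0.4195 0.0073 0.0013] edges [0.1244 0.0947 0.1218 0.0946] [  79.3333  -11.537  -100.729   170.0809]
[[ 0.5279 -0.3955  0.003 ]]
jar [[ 0.4291 -0.1669  0.065 ]] tape [[ 0.3744 -0.3133  0.024 ]]
[[ 0.4277 -0.1586  0.03  ]]
[[-0.      0.2953  0.9554]
 [-0.0001  0.9554 -0.2953]
 [-1.     -0.0001  0.    ]]
```

```bash
cat >> h.py <<'E'
from scipy.spatial.transform import Rotation as Rn
def to(xyz,yaw=None):
    s=manip.sense();q=s["tcp_rot"];M=Rn.from_quat(q[[1,2,3,0]]).as_matrix()
    y=np.degrees(np.arctan2(M[1,1],M[0,1]))
    d=M.T@(np.array(xyz)-s["eef_pos"])*100
    print("t %.2f"%s["t"],"pos",s["eef_pos"].round(4),"yaw %.1f"%y,"tilt",M[2].round(4),"gap %.3f"%s["finger_gap"],"F",s["contact_force"].round(1),"q",s["joints"].round(2))
    print("shift cm",d.round(2),"dist %.1f"%np.linalg.norm(d),"rx",None if yaw is None else round(np.radians(-((yaw-y+180)%360-180)),3))
E
python3 -c "
from h import *
to([.3708,.2947,.12])"
```

```text
t 0.40 pos [0.192  0.621  0.2224] yaw 72.8 tilt [-1.e+00 -1.e-04  0.e+00] gap 1.001 F [ 0.1 -0.9 -0.2] q [-1.26  0.32 -0.07  1.45  0.02  1.37 -0.06]
shift cm [ 10.25 -25.89  26.72] dist 38.6 rx None
```

servo_tool(moves=[[[1,1,-2.6,2.67,0,0,0],[1,1,-2.6,2.67,0,0,0],[1,1,-2.6,2.67,0,0,0],[1,1,-2.6,2.67,0,0,0],[1,1,-2.6,2.67,0,0,0],[1,1,-2.6,2.67,0,0,0],[1,1,-2.6,2.67,0,0,0],[1,1,-2.6,2.67,0,0,0],[1,1,-2.6,2.67,0,0,0],[1,1,-2.5,2.67,0,0,0],[1,0,0,0,0,0,0],[1,0,0,0,0,0,0],[1,0,0,0,0,0,0]]])

```text
t: 2.02
eef_pos: [0.3701, 0.2961, 0.123]
tcp_rot: [0.699, 0.105, 0.699, -0.105]
contact_force: [0.4, -0.4, -0.1]
finger_gap: 1.003
```

```bash
python3 - <<'E'
from h import *
to([.3708,.2947,.018])
T=grab("top");cv2.imwrite("pics/t5.png",cv2.resize(T[0][150:350,50:300],None,fx=3,fy=3))
E
```

```text
t 2.02 pos [0.3701 0.2961 0.123 ] yaw 72.9 tilt [-1.e+00  1.e-03  2.e-04] gap 1.003 F [ 0.4 -0.4 -0.1] q [-0.89  0.02  0.16  2.01 -0.    1.11  0.55]
shift cm [10.5  -0.12  0.1 ] dist 10.5 rx None
```

View pics/t5.png

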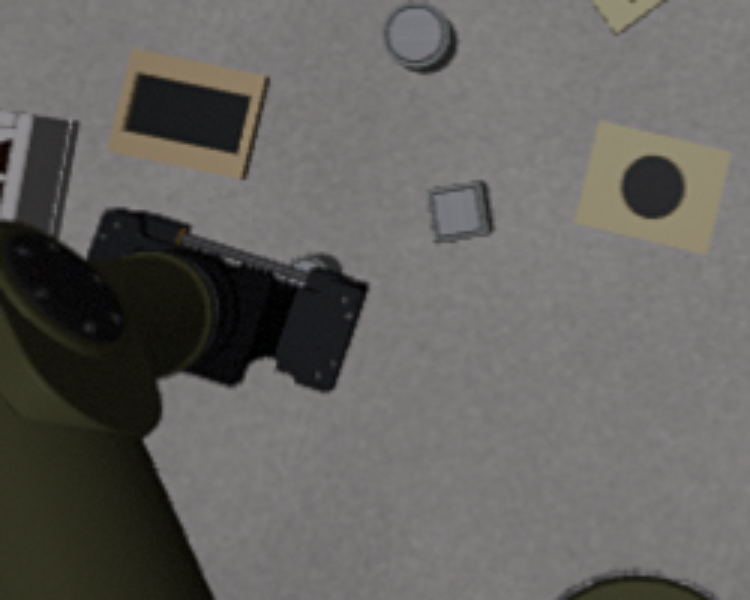

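The picture shows the gripper over the small tin, which is partly hidden at (320,262) in the crop. Descending.

servo_tool(moves=[[[1,2,-0.1,0.1,0,0,0],[1,2,0,0,0,0,0],[1,2,0,0,0,0,0],[1,2,0,0,0,0,0],[1,1.5,0,0,0,0,0],[1,1,0,0,0,0,0],[1,0,0,0,0,0,0],[1,0,0,0,0,0,0]]], grip_force=20)

```text
t: 3.08
eef_pos: [0.3717, 0.2939, 0.0181]
tcp_rot: [0.699, 0.106, 0.699, -0.105]
contact_force: [0.4, 0.2, 0.4]
finger_gap: 1.005
```

```bash
python3 - <<'E'
from h import *
to([.3708,.2947,.018])
S=grab("scene");mont(S[0],[(281,127)],40,8,"pics/s3.png")
E
```

```text
t 3.08 pos [0.3717 0.2939 0.0181] yaw 72.8 tilt [-1.e+00  1.e-03  6.e-04] gap 1.005 F [0.4 0.2 0.4] q [-0.88  0.16  0.16  2.1  -0.03  0.88  0.58]
shift cm [ 0.01  0.05 -0.11] dist 0.1 rx None
```

View pics/s3.png

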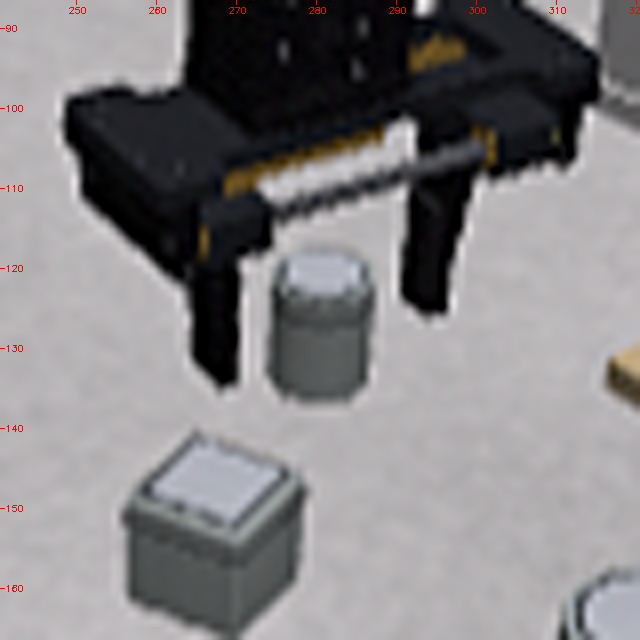

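The tin at (281,128) sits between the fingers at (267,125) and (295,115). Closing, then a short lift.

servo_tool(moves=[[[-1,0,0,0,0,0,0],[-1,0,0,0,0,0,0],[-1,0,0,0,0,0,0],[-1,0,0,0,0,0,0],[-1,0,0,0,0,0,0],[-1,0,0,0,0,0,0],[-1,0,0,0,0,0,0],[-1,0,0,0,0,0,0],[-1,-1,0,0,0,0,0],[-1,-2,0,0,0,0,0],[-1,-2,0,0,0,0,0],[-1,-2,0,0,0,0,0],[-1,-2,0,0,0,0,0],[-1,0,0,0,0,0,0]]], grip_force=25)

```text
t: 4.88
eef_pos: [0.3723, 0.2943, 0.1094]
tcp_rot: [0.7, 0.107, 0.698, -0.105]
contact_force: [-0.4, 0.1, -1.1]
finger_gap: 0.448
```

```bash
python3 - <<'E'
from h import *
T=grab("top")
print("small well pad",atz(T,[(267.2,211.75)],.003),"rim",atz(T,[(267.2,211.75)],.013))
to([.456,-.006,.107],40)
S=grab("scene");mont(S[0],[(281,117)],40,8,"pics/s4.png")
E
```

```text
small well pad [[ 0.45600925 -0.00645538  0.003     ]] rim [[ 0.45584736 -0.00631656  0.013     ]]
t 4.92 pos [0.3715 0.2937 0.1081] yaw 72.8 tilt [-1.0e+00  1.4e-03  7.0e-04] gap 0.450 F [-0.1 -0.7 -1.6] q [-0.89  0.04  0.17  2.02 -0.01  1.08  0.55]
shift cm [  0.09 -26.14  16.92] dist 31.1 rx 0.573
```

View pics/s4.png

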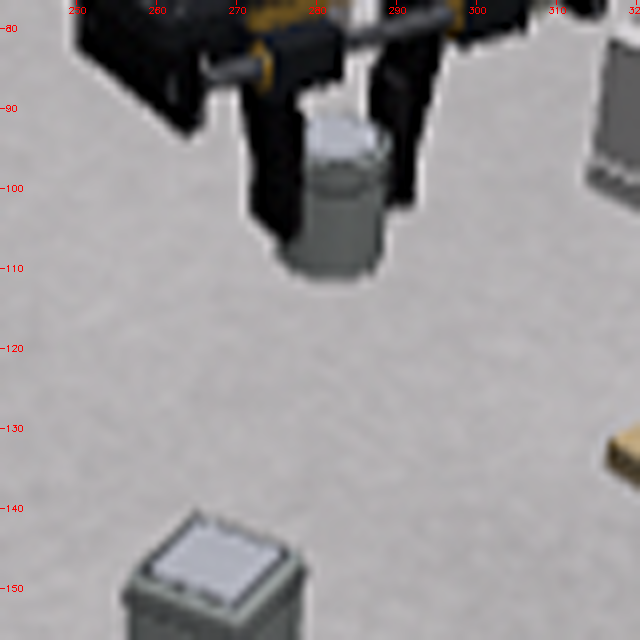

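The tin is held upright, and the opening is about 39 mm. I'm taking it to the small round tray.

servo_tool(moves=[[[-1,0,-2.6,1.7,0,0,0],[-1,0,-2.6,1.7,0,0,0],[-1,0,-2.6,1.7,0,0,0],[-1,0,-2.6,1.7,0,0,0],[-1,0,-2.6,1.7,0,0,0],[-1,0,-2.6,1.7,0,0,0],[-1,0,-2.6,1.7,0,0,0],[-1,0,-2.6,1.7,0,0,0],[-1,0,-2.6,1.7,0,0,0],[-1,0,-2.7,1.6,0,0,0],[-1,0,0,0,0,0,0],[-1,0,0,0,0,0,0],[-1,0,0,0,0,0,0]]])

```text
t: 6.6
eef_pos: [0.4552, -0.0047, 0.1071]
tcp_rot: [0.699, 0.105, 0.7, -0.105]
contact_force: [0.0, 0.5, -1.2]
finger_gap: 0.455
```

```bash
python3 - <<'E'
from h import *
to([.456,-.006,.021])
E
```

```text
t 6.60 pos [ 0.4552 -0.0047  0.1071] yaw 72.9 tilt [-1.e+00 -1.e-04 -8.e-04] gap 0.455 F [ 0.   0.5 -1.2] q [-0.56 -0.01  0.51  2.07  0.01  1.08  1.22]
shift cm [ 8.61 -0.1   0.12] dist 8.6 rx None
```

servo_tool(moves=[[[-1,2,-0.1,0.1,0,0,0],[-1,2,0,0,0,0,0],[-1,2,0,0,0,0,0],[-1,1.5,0,0,0,0,0],[-1,0.7,0,0,0,0,0],[-1,0.3,0,0,0,0,0],[-1,0,0,0,0,0,0],[-1,0,0,0,0,0,0]]])

```text
t: 7.6
eef_pos: [0.4568, -0.007, 0.0231]
tcp_rot: [0.7, 0.106, 0.699, -0.105]
contact_force: [-0.3, 0.2, -1.6]
finger_gap: 0.449
```

```bash
python3 - <<'E'
from h import *
to([.456,-.006,.021])
S=grab("scene");mont(S[0],[(231,185)],40,8,"pics/s5.png")
E
```

```text
t 7.60 pos [ 0.4568 -0.007   0.0231] yaw 72.8 tilt [-1.e+00  6.e-04  9.e-04] gap 0.449 F [-0.3  0.2 -1.6] q [-0.54  0.12  0.52  2.15 -0.08  0.89  1.3 ]
shift cm [ 0.21  0.07 -0.11] dist 0.2 rx None
```

View pics/s5.png

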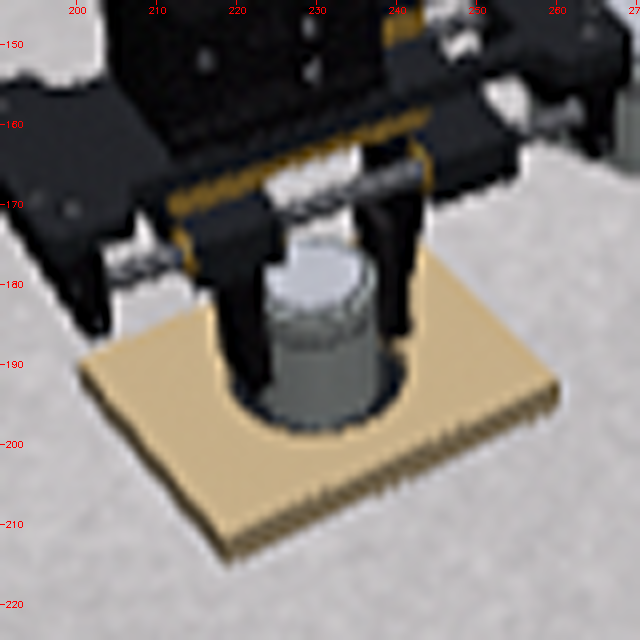

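The tin at (231,188) is inside the small well, with pad visible all around. I'm lowering 2 mm, releasing and rising.

servo_tool(moves=[[[-1,0.2,0,0,0,0,0],[-1,0,0,0,0,0,0],[-1,0,0,0,0,0,0],[0.6,0,0,0,0,0,0],[0.8,0,0,0,0,0,0],[1,0,0,0,0,0,0],[1,0,0,0,0,0,0],[1,0,0,0,0,0,0],[1,-1,0,0,0,0,0],[1,-2,0,0,0,0,0],[1,-2,0,0,0,0,0],[1,-2,0,0,0,0,0],[1,-2,0,0,0,0,0],[1,0,0,0,0,0,0]]])

```text
t: 9.4
eef_pos: [0.4578, -0.0069, 0.1124]
tcp_rot: [0.701, 0.106, 0.698, -0.105]
contact_force: [-0.2, -0.2, 0.3]
finger_gap: 1.001
```

```bash
python3 - <<'E'
from h import *
to([.431,.1645,.115],9.6)
S=grab("scene");mont(S[0],[(231,190)],40,8,"pics/s6.png")
E
```

```text
t 9.40 pos [ 0.4578 -0.0069  0.1124] yaw 72.8 tilt [-1.      0.0023  0.0035] gap 1.001 F [-0.2 -0.2  0.3] q [-0.56 -0.02  0.52  2.07  0.01  1.09  1.22]
shift cm [-0.25 15.59 -7.62] dist 17.4 rx 1.103
```

View pics/s6.png

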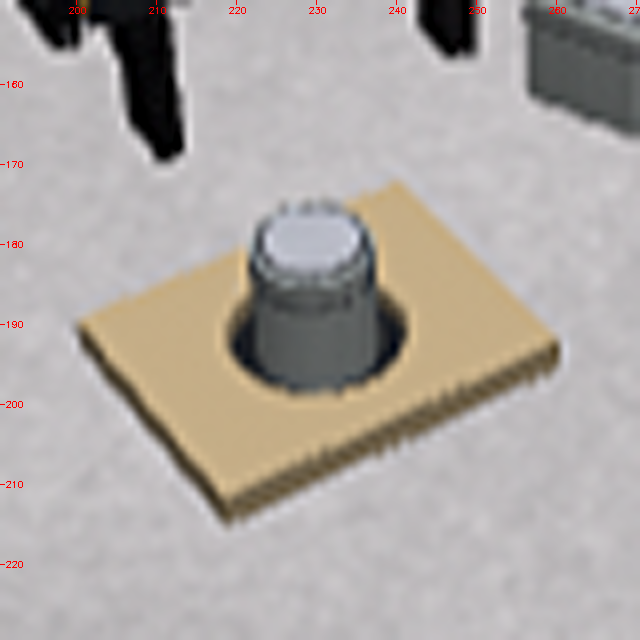

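The small tin stands in its well at (230,188). On to the square tin.

servo_tool(moves=[[[1,0,2.6,-1.27,0,0,0],[1,0,2.6,-1.27,0,0,0],[1,0,2.6,-1.27,0,0,0],[1,0,2.6,-1.27,0,0,0],[1,0,2.6,-1.27,0,0,0],[1,0,2.6,-1.27,0,0,0],[1,0,0,0,0.14,0,0],[1,0,0,0,0.14,0,0],[1,0,0,0,0.14,0,0],[1,0,0,0,0.14,0,0],[1,0,0,0,0.14,0,0],[1,0,0,0,0.14,0,0],[1,0,0,0,0.14,0,0],[1,0,0,0,0.12,0,0],[1,0,0,0,0,0,0],[1,0,0,0,0,0,0]]])

```text
t: 11.45
eef_pos: [0.4292, 0.1643, 0.11]
tcp_rot: [0.541, 0.455, 0.541, -0.455]
contact_force: [-0.3, 0.7, 0.1]
finger_gap: 0.999
```

```bash
python3 - <<'E'
from h import *
to([.431,.1645,.018],9.6)
E
```

```text
t 11.45 pos [0.4292 0.1643 0.11  ] yaw 9.9 tilt [-1.e+00 -9.e-04  3.e-04] gap 0.999 F [-0.3  0.7  0.1] q [-0.75 -0.    0.33  2.05  0.    1.09 -0.25]
shift cm [9.2  0.19 0.01] dist 9.2 rx 0.005
```

servo_tool(moves=[[[1,2,0.1,0,0,0,0],[1,2,0,0,0,0,0],[1,2,0,0,0,0,0],[1,2,0,0,0,0,0],[1,1.2,0,0,0,0,0],[1,0,0,0,0,0,0],[1,0,0,0,0,0,0]]])

```text
t: 12.32
eef_pos: [0.4311, 0.1649, 0.0192]
tcp_rot: [0.541, 0.456, 0.541, -0.455]
contact_force: [-0.5, -0.2, -0.3]
finger_gap: 1.0
```

```bash
python3 - <<'E'
from h import *
to([.431,.1645,.018],9.6)
S=grab("scene");mont(S[0],[(268,145)],40,8,"pics/s7.png")
E
```

```text
t 12.32 pos [0.4311 0.1649 0.0192] yaw 9.8 tilt [-1.0e+00  1.1e-03 -4.0e-04] gap 1.000 F [-0.5 -0.2 -0.3] q [-0.73  0.13  0.33  2.13 -0.06  0.88 -0.2 ]
shift cm [ 0.12 -0.02  0.04] dist 0.1 rx 0.004
```

View pics/s7.png

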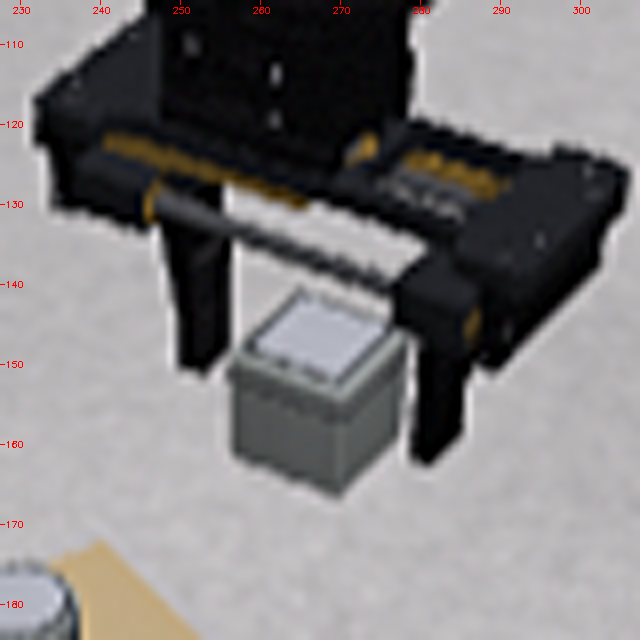

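The square tin at (267,153) sits square between the fingers at (251,140) and (282,155). Closing and lifting.

servo_tool(moves=[[[-1,0.1,0,0,0,0,0],[-1,0,0,0,0,0,0],[-1,0,0,0,0,0,0],[-1,0,0,0,0,0,0],[-1,0,0,0,0,0,0],[-1,0,0,0,0,0,0],[-1,0,0,0,0,0,0],[-1,-1,0,0,0,0,0],[-1,-2,0,0,0,0,0],[-1,-2,0,0,0,0,0],[-1,-2,0,0,0,0,0],[-1,-2,0,0,0,0,0],[-1,0,0,0,0,0,0]]])

```text
t: 14.0
eef_pos: [0.4316, 0.1652, 0.1092]
tcp_rot: [0.541, 0.457, 0.541, -0.454]
contact_force: [0.1, 0.0, -2.5]
finger_gap: 0.551
```

```bash
python3 - <<'E'
from h import *
T=grab("top")
c=np.array([(203,458),(290,570),(173,650),(90,540)])-[0,372]
u=c/6+[231.5,103.5];print("sq well rim",atz(T,u,.008).mean(0))
to([.671,.0085,.107],37)
S=grab("scene");mont(S[0],[(268,130)],40,8,"pics/s8.png")
E
```

```text
sq well rim [0.67227662 0.00857869 0.008     ]
t 14.05 pos [0.4308 0.1648 0.108 ] yaw 9.8 tilt [-1.0e+00  1.2e-03 -7.0e-04] gap 0.548 F [-0.6  0.2 -1.6] q [-0.75  0.    0.33  2.05 -0.    1.08 -0.25]
shift cm [ 0.11 21.01 19.49] dist 28.7 rx -0.475
```

View pics/s8.png

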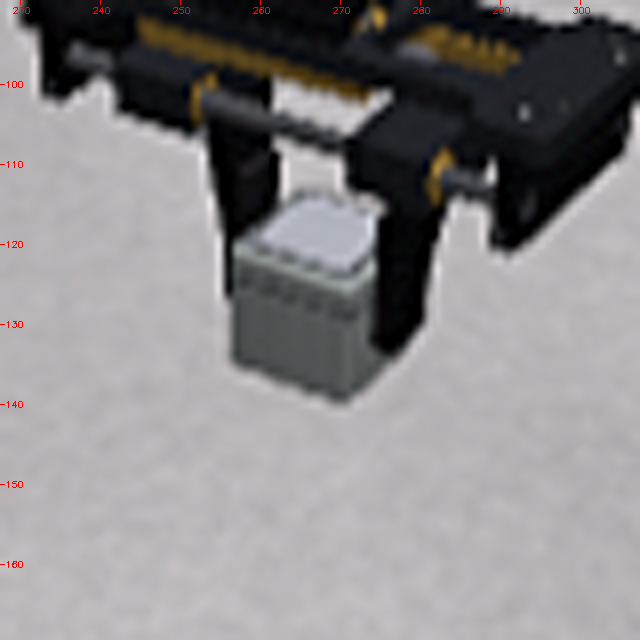

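The square tin is held upright. I'm moving to the square tray and turning it.

servo_tool(moves=[[[-1,0,2.33,2.18,0,0,0],[-1,0,2.33,2.18,0,0,0],[-1,0,2.33,2.18,0,0,0],[-1,0,2.33,2.18,0,0,0],[-1,0,2.33,2.18,0,0,0],[-1,0,2.33,2.18,0,0,0],[-1,0,2.33,2.18,0,0,0],[-1,0,2.33,2.18,0,0,0],[-1,0,2.4,2.1,0,0,0],[-1,0,0,0,-0.12,0,0],[-1,0,0,0,-0.12,0,0],[-1,0,0,0,-0.12,0,0],[-1,0,0,0,-0.115,0,0],[-1,0,0,0,0,0,0],[-1,0,0,0,0,0,0]]])

```text
t: 15.98
eef_pos: [0.6707, 0.0079, 0.1066]
tcp_rot: [0.632, 0.316, 0.633, -0.316]
contact_force: [-0.9, -0.2, -2.4]
finger_gap: 0.549
```

```bash
python3 - <<'E'
from h import *
to([.6715,.0085,.021],37)
E
```

```text
t 15.97 pos [0.6707 0.0079 0.1066] yaw 36.9 tilt [-1.0e+00 -1.2e-03 -7.0e-04] gap 0.549 F [-0.9 -0.2 -2.4] q [-0.34  0.45  0.39  1.54 -0.18  1.18  0.72]
shift cm [8.56 0.11 0.01] dist 8.6 rx -0.002
```

servo_tool(moves=[[[-1,2,0.1,0,0,0,0],[-1,2,0,0,0,0,0],[-1,2,0,0,0,0,0],[-1,1.5,0,0,0,0,0],[-1,0.7,0,0,0,0,0],[-1,0.2,0,0,0,0,0],[-1,0,0,0,0,0,0],[-1,0,0,0,0,0,0]]])

```text
t: 16.98
eef_pos: [0.6726, 0.0086, 0.0244]
tcp_rot: [0.633, 0.316, 0.632, -0.315]
contact_force: [0.1, 0.6, -1.4]
finger_gap: 0.551
```

```bash
python3 - <<'E'
from h import *
to([.6715,.0085,.021],37)
S=grab("scene");mont(S[0],[(301,225)],40,8,"pics/s9.png")
E
```

```text
t 16.98 pos [0.6726 0.0086 0.0244] yaw 37.0 tilt [-1.0e+00  1.3e-03  7.0e-04] gap 0.551 F [ 0.1  0.6 -1.4] q [-0.33  0.54  0.36  1.6  -0.21  1.04  0.74]
shift cm [ 0.34 -0.09 -0.06] dist 0.4 rx 0.0
```

View pics/s9.png

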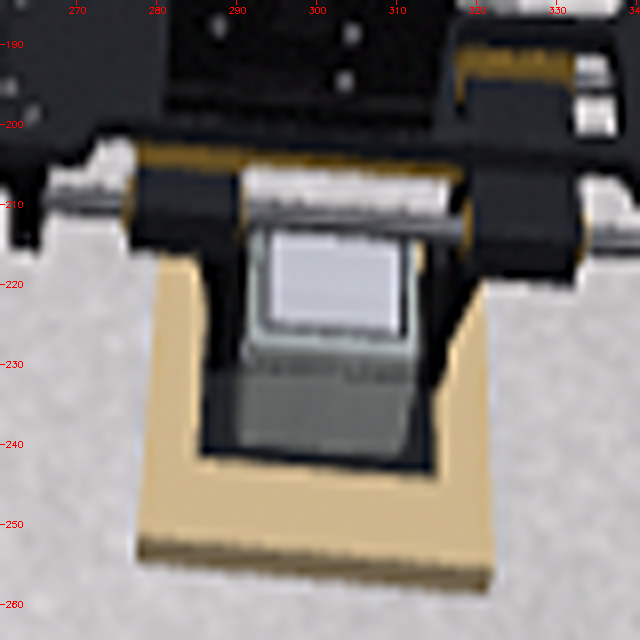

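The square tin is over its well at (302,233) and aligned with the sides. I'm lowering the last 3 mm and releasing.

servo_tool(moves=[[[-1,0.3,0,0,0,0,0],[-1,0,0,0,0,0,0],[-1,0,0,0,0,0,0],[0.6,0,0,0,0,0,0],[0.8,0,0,0,0,0,0],[1,0,0,0,0,0,0],[1,0,0,0,0,0,0],[1,0,0,0,0,0,0],[1,-1,0,0,0,0,0],[1,-2,0,0,0,0,0],[1,-2,0,0,0,0,0],[1,-2,0,0,0,0,0],[1,-2,0,0,0,0,0],[1,0,0,0,0,0,0]]])

```text
t: 18.77
eef_pos: [0.6735, 0.0085, 0.1133]
tcp_rot: [0.634, 0.316, 0.632, -0.315]
contact_force: [0.8, -0.4, -0.7]
finger_gap: 1.001
```

```bash
python3 - <<'E'
from h import *
to([.588,.2068,.11],37)
S=grab("scene");mont(S[0],[(301,225)],40,8,"pics/s10.png")
E
```

```text
t 18.77 pos [0.6735 0.0085 0.1133] yaw 37.0 tilt [-1.      0.0038  0.0023] gap 1.001 F [ 0.8 -0.4 -0.7] q [-0.35  0.45  0.39  1.54 -0.18  1.19  0.72]
shift cm [  0.31   5.11 -20.98] dist 21.6 rx 0.0
```

View pics/s10.png

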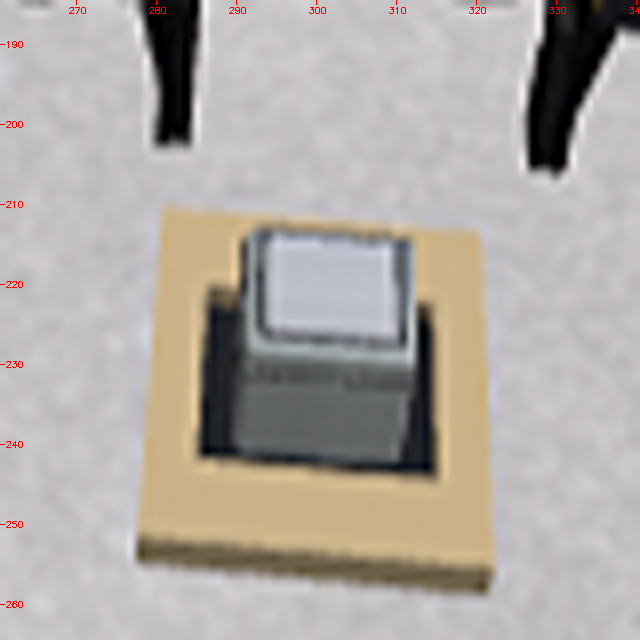

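The square tin is seated and aligned. On to the large round tin.

servo_tool(moves=[[[1,0,0.73,-3,0,0,0],[1,0,0.73,-3,0,0,0],[1,0,0.73,-3,0,0,0],[1,0,0.73,-3,0,0,0],[1,0,0.73,-3,0,0,0],[1,0,0.73,-3,0,0,0],[1,0,0.73,-3,0,0,0],[1,0,0,0,0,0,0],[1,0,0,0,0,0,0],[1,0,0,0,0,0,0]]])

```text
t: 20.08
eef_pos: [0.5868, 0.2052, 0.1103]
tcp_rot: [0.633, 0.316, 0.632, -0.316]
contact_force: [-0.2, -0.3, -0.3]
finger_gap: 0.997
```

```bash
python3 - <<'E'
from h import *
to([.588,.2068,.018])
E
```

```text
t 20.07 pos [0.5868 0.2052 0.1103] yaw 36.9 tilt [-1.e+00 -7.e-04  7.e-04] gap 0.997 F [-0.2 -0.3 -0.3] q [-0.64  0.34  0.31  1.67 -0.11  1.14  0.35]
shift cm [ 9.23  0.2  -0.06] dist 9.2 rx None
```

servo_tool(moves=[[[1,2,0.1,0,0,0,0],[1,2,0,0,0,0,0],[1,2,0,0,0,0,0],[1,2,0,0,0,0,0],[1,1.3,0,0,0,0,0],[1,0,0,0,0,0,0],[1,0,0,0,0,0,0]]])

```text
t: 20.95
eef_pos: [0.5878, 0.2078, 0.0182]
tcp_rot: [0.633, 0.316, 0.633, -0.315]
contact_force: [1.0, 1.2, 1.0]
finger_gap: 0.998
```

```bash
python3 - <<'E'
from h import *
to([.588,.2068,.018])
S=grab("scene");mont(S[0],[(321,160)],40,8,"pics/s11.png")
E
```

```text
t 20.95 pos [0.5878 0.2078 0.0182] yaw 37.0 tilt [-1.0e+00  1.3e-03  3.0e-04] gap 0.998 F [1.  1.2 1. ] q [-0.62  0.45  0.29  1.74 -0.15  0.98  0.38]
shift cm [ 0.02 -0.04  0.09] dist 0.1 rx None
```

View pics/s11.png

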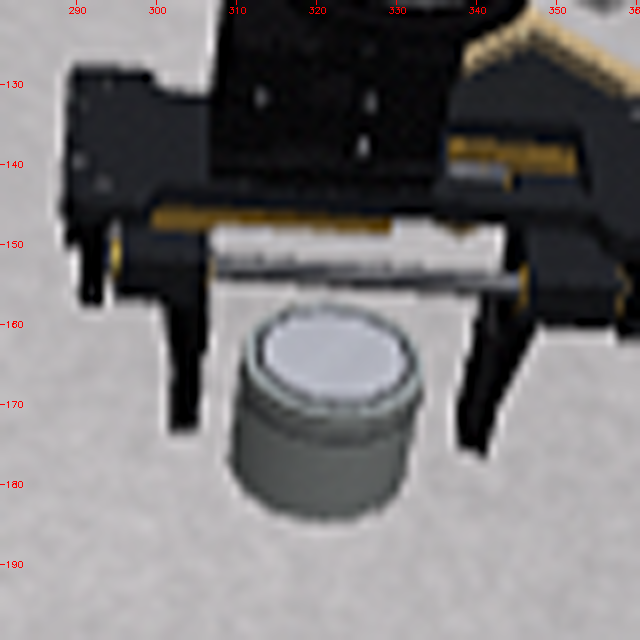

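The large tin at (321,170) is centred between the fingers. Closing and lifting.

servo_tool(moves=[[[-1,0,0,0,0,0,0],[-1,0,0,0,0,0,0],[-1,0,0,0,0,0,0],[-1,0,0,0,0,0,0],[-1,0,0,0,0,0,0],[-1,0,0,0,0,0,0],[-1,-1,0,0,0,0,0],[-1,-2,0,0,0,0,0],[-1,-2,0,0,0,0,0],[-1,-2,0,0,0,0,0],[-1,-2,0,0,0,0,0],[-1,-1.5,0,0,0,0,0],[-1,0,0,0,0,0,0]]])

```text
t: 22.62
eef_pos: [0.5881, 0.2079, 0.1243]
tcp_rot: [0.634, 0.316, 0.632, -0.315]
contact_force: [-0.1, 0.6, -2.0]
finger_gap: 0.682
```

```bash
python3 - <<'E'
from h import *
to([.527,-.392,.12])
S=grab("scene");mont(S[0],[(321,145)],40,8,"pics/s12.png")
E
```

```text
t 22.62 pos [0.5881 0.2079 0.1243] yaw 37.0 tilt [-1.0e+00  2.9e-03  6.0e-04] gap 0.682 F [-0.1  0.6 -2. ] q [-0.64  0.33  0.32  1.66 -0.11  1.17  0.35]
shift cm [  0.34 -41.    44.22] dist 60.3 rx None
```

View pics/s12.png

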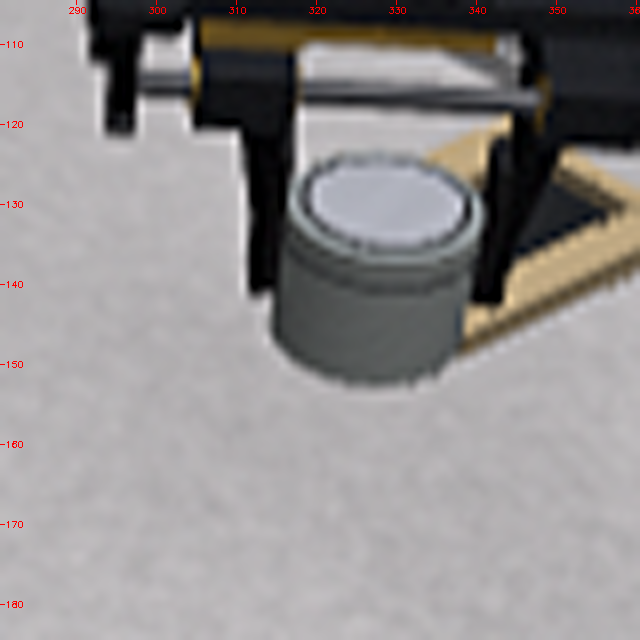

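It is held upright. I'm crossing to the large round tray with the tin's underside about 10 cm up, clear of the jar.

servo_tool(moves=[[[-1,0,-2.41,2.6,0,0,0],[-1,0,-2.41,2.6,0,0,0],[-1,0,-2.41,2.6,0,0,0],[-1,0,-2.41,2.6,0,0,0],[-1,0,-2.41,2.6,0,0,0],[-1,0,-2.41,2.6,0,0,0],[-1,0,-2.41,2.6,0,0,0],[-1,0,-2.41,2.6,0,0,0],[-1,0,-2.41,2.6,0,0,0],[-1,0,-2.41,2.6,0,0,0],[-1,0,-2.41,2.6,0,0,0],[-1,0,-2.41,2.6,0,0,0],[-1,0,-2.41,2.6,0,0,0],[-1,0,-2.41,2.6,0,0,0],[-1,0,-2.41,2.6,0,0,0],[-1,0,-2.41,2.6,0,0,0],[-1,0,-2.41,2.6,0,0,0],[-1,0,0,0,0,0,0],[-1,0,0,0,0,0,0],[-1,0,0,0,0,0,0]]])

```text
t: 25.18
eef_pos: [0.5267, -0.3902, 0.1219]
tcp_rot: [0.633, 0.315, 0.634, -0.314]
contact_force: [-0.1, 0.1, -1.7]
finger_gap: 0.679
```

```bash
python3 - <<'E'
from h import *
to([.527,-.392,.021])
E
```

```text
t 25.18 pos [ 0.5267 -0.3902  0.1219] yaw 37.1 tilt [-1.0e+00  6.0e-04 -1.4e-03] gap 0.679 F [-0.1  0.1 -1.7] q [ 0.14  0.44  0.6   1.58 -0.26  1.2   1.44]
shift cm [10.09 -0.09  0.18] dist 10.1 rx None
```

servo_tool(moves=[[[-1,2,-0.1,0.1,0,0,0],[-1,2,0,0,0,0,0],[-1,2,0,0,0,0,0],[-1,2,0,0,0,0,0],[-1,1.2,0,0,0,0,0],[-1,0.6,0,0,0,0,0],[-1,0,0,0,0,0,0],[-1,0,0,0,0,0,0]]])

```text
t: 26.18
eef_pos: [0.5264, -0.3938, 0.0254]
tcp_rot: [0.633, 0.315, 0.632, -0.315]
contact_force: [-0.4, 0.8, -1.9]
finger_gap: 0.689
```

```bash
python3 - <<'E'
from h import *
to([.527,-.392,.021])
S=grab("scene");mont(S[0],[(111,300)],40,8,"pics/s13.png")
E
```

```text
t 26.18 pos [ 0.5264 -0.3938  0.0254] yaw 37.0 tilt [-1.0e+00  6.0e-04  1.3e-03] gap 0.689 F [-0.4  0.8 -1.9] q [ 0.17  0.54  0.56  1.65 -0.33  1.04  1.48]
shift cm [ 0.44  0.16 -0.11] dist 0.5 rx None
```

View pics/s13.png

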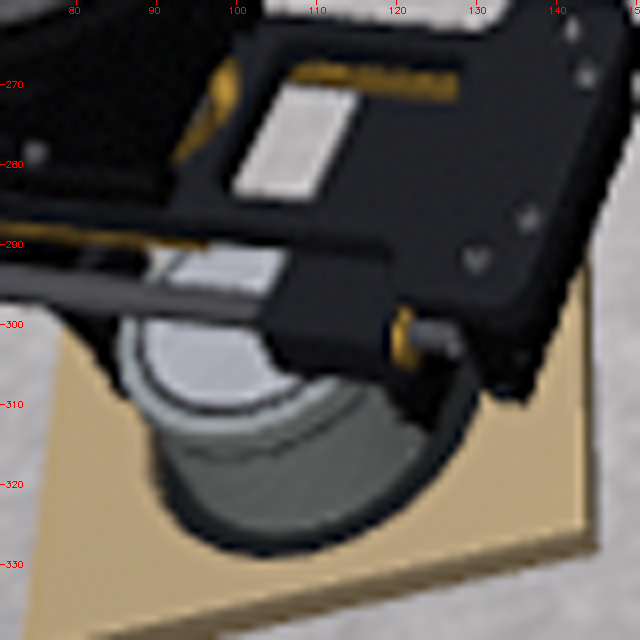

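The tin at (107,312) is inside the large well. I'm lowering 4 mm and releasing.

servo_tool(moves=[[[-1,0.4,0.1,-0.1,0,0,0],[-1,0,0,0,0,0,0],[-1,0,0,0,0,0,0],[0.7,0,0,0,0,0,0],[0.9,0,0,0,0,0,0],[1,0,0,0,0,0,0],[1,0,0,0,0,0,0],[1,0,0,0,0,0,0],[1,-1,0,0,0,0,0],[1,-2,0,0,0,0,0],[1,-2,0,0,0,0,0],[1,-2,0,0,0,0,0],[1,-2,0,0,0,0,0],[1,0,0,0,0,0,0]]])

```text
t: 27.98
eef_pos: [0.5272, -0.393, 0.1131]
tcp_rot: [0.634, 0.315, 0.631, -0.315]
contact_force: [-0.3, 0.2, -0.0]
finger_gap: 0.999
```

```bash
python3 - <<'E'
from h import *
to([.6157,-.184,.11],33)
S=grab("scene");mont(S[0],[(111,300)],40,8,"pics/s14.png")
E
```

```text
t 27.98 pos [ 0.5272 -0.393   0.1131] yaw 37.0 tilt [-1.      0.0017  0.0038] gap 0.999 F [-0.3  0.2 -0. ] q [ 0.14  0.45  0.6   1.59 -0.27  1.18  1.44]
shift cm [  0.31  19.65 -11.36] dist 22.7 rx 0.07
```

View pics/s14.png

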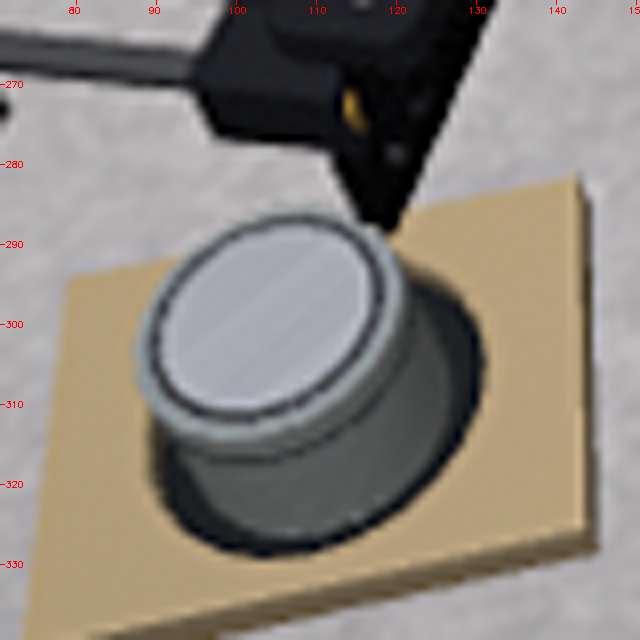

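The large tin is seated. On to the oblong tin.

servo_tool(moves=[[[1,0,2.8,-1.63,0,0,0],[1,0,2.8,-1.63,0,0,0],[1,0,2.8,-1.63,0,0,0],[1,0,2.8,-1.63,0,0,0],[1,0,2.8,-1.63,0,0,0],[1,0,2.8,-1.63,0,0,0],[1,0,2.8,-1.6,0,0,0],[1,0,0,0,0.07,0,0],[1,0,0,0,0,0,0],[1,0,0,0,0,0,0]]])

```text
t: 29.28
eef_pos: [0.6134, -0.1838, 0.11]
tcp_rot: [0.621, 0.337, 0.622, -0.338]
contact_force: [-0.7, -0.3, 0.9]
finger_gap: 1.001
```

```bash
python3 - <<'E'
from h import *
to([.6157,-.184,.018],33)
E
```

```text
t 29.27 pos [ 0.6134 -0.1838  0.11  ] yaw 33.0 tilt [-1.e+00 -1.e-03 -5.e-04] gap 1.001 F [-0.7 -0.3  0.9] q [-0.18  0.41  0.55  1.63 -0.23  1.17  1.  ]
shift cm [9.2  0.19 0.15] dist 9.2 rx 0.0
```

servo_tool(moves=[[[1,2,0.1,0.1,0,0,0],[1,2,0,0,0,0,0],[1,2,0,0,0,0,0],[1,2,0,0,0,0,0],[1,1.3,0,0,0,0,0],[1,0,0,0,0,0,0],[1,0,0,0,0,0,0]]])

```text
t: 30.15
eef_pos: [0.6161, -0.1837, 0.0182]
tcp_rot: [0.622, 0.338, 0.621, -0.337]
contact_force: [-0.5, 0.2, 0.2]
finger_gap: 1.003
```

```bash
python3 - <<'E'
from h import *
to([.6157,-.184,.018],33)
S=grab("scene");mont(S[0],[(222,255)],40,8,"pics/s15.png")
E
```

```text
t 30.15 pos [ 0.6161 -0.1837  0.0182] yaw 33.0 tilt [-1.e+00  9.e-04  9.e-04] gap 1.003 F [-0.5  0.2  0.2] q [-0.15  0.51  0.51  1.69 -0.29  1.01  1.04]
shift cm [ 0.02 -0.05  0.01] dist 0.1 rx 0.0
```

View pics/s15.png

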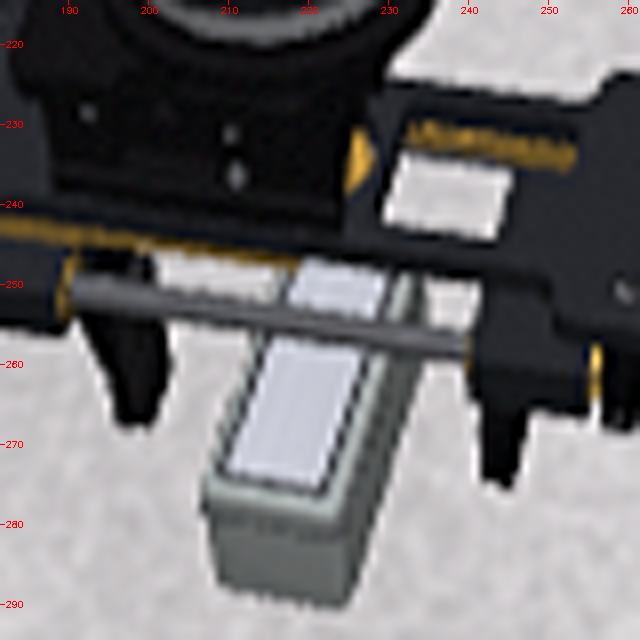

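The oblong tin lies across the jaws between the fingers at (198,258) and (244,268). Gripping a little harder because it is long, then lifting.

servo_tool(moves=[[[-1,0,0,0,0,0,0],[-1,0,0,0,0,0,0],[-1,0,0,0,0,0,0],[-1,0,0,0,0,0,0],[-1,0,0,0,0,0,0],[-1,0,0,0,0,0,0],[-1,0,0,0,0,0,0],[-1,0,0,0,0,0,0],[-1,-1,0,0,0,0,0],[-1,-2,0,0,0,0,0],[-1,-2,0,0,0,0,0],[-1,-2,0,0,0,0,0],[-1,-2,0,0,0,0,0],[-1,-1.5,0,0,0,0,0],[-1,0,0,0,0,0,0]]], grip_force=40)

```text
t: 32.08
eef_pos: [0.6164, -0.1837, 0.1242]
tcp_rot: [0.622, 0.338, 0.621, -0.337]
contact_force: [-0.1, -0.3, -1.7]
finger_gap: 0.41
```

```bash
python3 - <<'E'
from h import *
T=grab("top")
c=np.array([(461,478),(688,522),(660,638),(435,592)])-[372,372]
u=c/6+[80.5,156.5];print("ob well",atz(T,u,.008).mean(0))
to([.515,.417,.12],-10.7)
S=grab("scene");mont(S[0],[(222,240)],40,8,"pics/s16.png")
E
```

```text
ob well [0.5160174  0.41959663 0.008     ]
t 32.12 pos [ 0.6157 -0.1834  0.123 ] yaw 33.0 tilt [-1.e+00  7.e-04  4.e-04] gap 0.412 F [ 0.  -0.4 -2.8] q [-0.19  0.4   0.55  1.61 -0.22  1.19  0.99]
shift cm [  0.29  24.27 -55.83] dist 60.9 rx 0.763
```

View pics/s16.png

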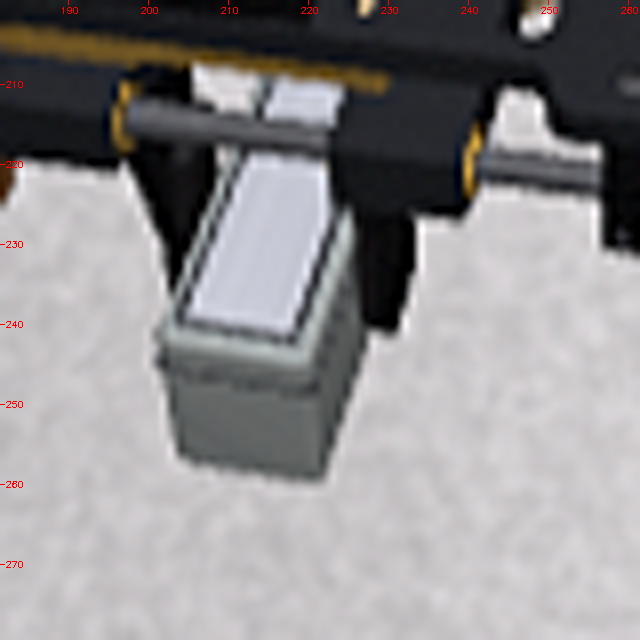

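It is held level. I'm going halfway, then turning.

servo_tool(moves=[[[-1,0,1.43,-3.28,0,0,0],[-1,0,1.43,-3.28,0,0,0],[-1,0,1.43,-3.28,0,0,0],[-1,0,1.43,-3.28,0,0,0],[-1,0,1.43,-3.28,0,0,0],[-1,0,1.43,-3.28,0,0,0],[-1,0,1.43,-3.28,0,0,0],[-1,0,1.43,-3.28,0,0,0],[-1,0,1.43,-3.28,0,0,0],[-1,0,0,0,0.13,0,0],[-1,0,0,0,0.13,0,0],[-1,0,0,0,0.13,0,0],[-1,0,0,0,0.13,0,0],[-1,0,0,0,0.13,0,0],[-1,0,0,0,0.113,0,0],[-1,0,0,0,0,0,0],[-1,0,0,0,0,0,0]]])

```text
t: 34.3
eef_pos: [0.5622, 0.1342, 0.122]
tcp_rot: [-0.452, -0.544, -0.452, 0.544]
contact_force: [-0.8, 0.5, -2.1]
finger_gap: 0.414
```

```bash
python3 - <<'E'
from h import *
to([.5155,.418,.12],-10.7)
E
```

```text
t 34.30 pos [0.5622 0.1342 0.122 ] yaw -10.6 tilt [-1.e+00 -9.e-04  6.e-04] gap 0.414 F [-0.8  0.5 -2.1] q [-0.72  0.26  0.51  1.78 -0.14  1.14 -0.35]
shift cm [  0.19  -9.81 -27.04] dist 28.8 rx 0.002
```

servo_tool(moves=[[[-1,0,-1.1,-3,0,0,0],[-1,0,-1.1,-3,0,0,0],[-1,0,-1.1,-3,0,0,0],[-1,0,-1.1,-3,0,0,0],[-1,0,-1.1,-3,0,0,0],[-1,0,-1.1,-3,0,0,0],[-1,0,-1.1,-3,0,0,0],[-1,0,-1.1,-3,0,0,0],[-1,0,-1.0,-3,0,0,0],[-1,0,0,0,0,0,0],[-1,0,0,0,0,0,0],[-1,0,0,0,0,0,0]]])

```text
t: 35.8
eef_pos: [0.5172, 0.4161, 0.1226]
tcp_rot: [-0.451, -0.545, -0.45, 0.545]
contact_force: [0.3, -0.0, -2.2]
finger_gap: 0.41
```

```bash
python3 - <<'E'
from h import *
to([.5155,.418,.021],-10.7)
S=grab("scene");mont(S[0],[(342,118)],40,8,"pics/s17.png")
E
```

```text
t 35.80 pos [0.5172 0.4161 0.1226] yaw -10.8 tilt [-1.e+00  4.e-04  6.e-04] gap 0.410 F [ 0.3 -0.  -2.2] q [-1.01  0.42  0.38  1.55 -0.16  1.2  -0.79]
shift cm [10.16 -0.21 -0.16] dist 10.2 rx -0.002
```

View pics/s17.png

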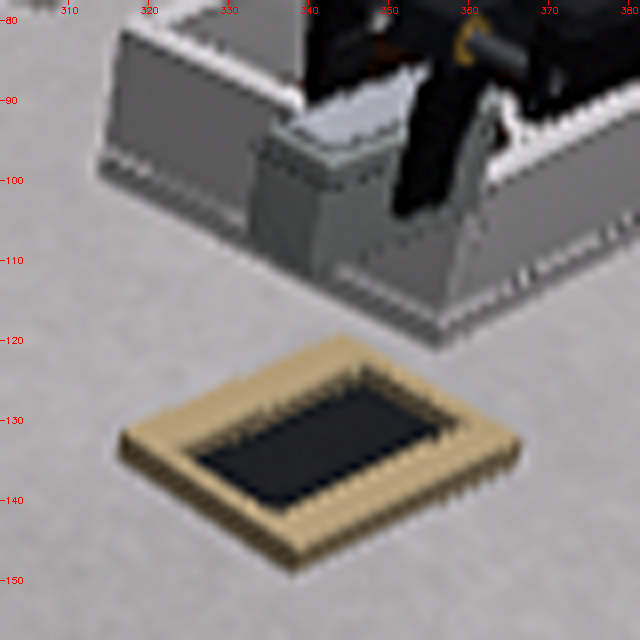

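The tin is above the oblong well, which lies at (341,132), and is parallel to it. The white box is behind and clear. Descending.

servo_tool(moves=[[[-1,2,-0.1,-0.1,0,0,0],[-1,2,0,0,0,0,0],[-1,2,0,0,0,0,0],[-1,2,0,0,0,0,0],[-1,1.2,0,0,0,0,0],[-1,0.5,0,0,0,0,0],[-1,0,0,0,0,0,0],[-1,0,0,0,0,0,0]]])

```text
t: 36.85
eef_pos: [0.5163, 0.4194, 0.0265]
tcp_rot: [0.451, 0.545, 0.451, -0.544]
contact_force: [-0.1, -0.6, -1.1]
finger_gap: 0.412
```

```bash
python3 - <<'E'
from h import *
to([.5155,.418,.021],-10.7)
S=grab("scene");mont(S[0],[(342,120)],40,8,"pics/s18.png")
E
```

```text
t 36.85 pos [0.5163 0.4194 0.0265] yaw -10.7 tilt [-1.      0.001  -0.0014] gap 0.412 F [-0.1 -0.6 -1.1] q [-0.99  0.52  0.35  1.62 -0.2   1.03 -0.77]
shift cm [ 0.55 -0.05  0.15] dist 0.6 rx -0.0
```

View pics/s18.png

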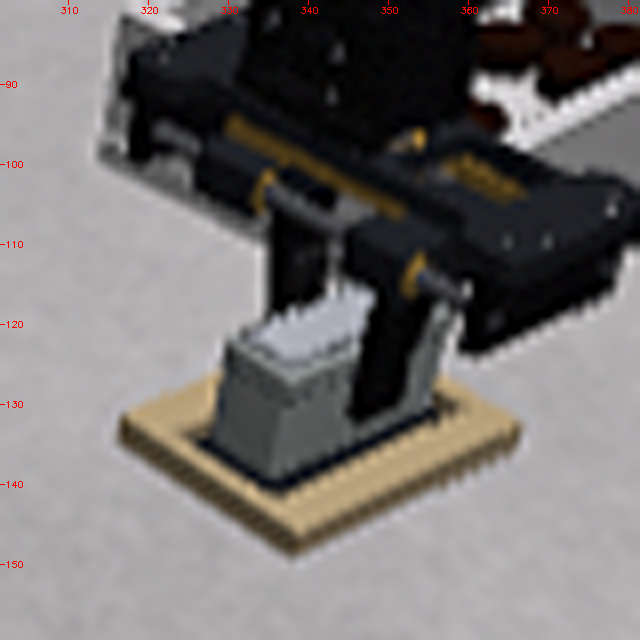

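The oblong tin sits within the well outline, with pad showing at (336,141) and (360,131). I'm lowering 5 mm, releasing and rising well clear.

servo_tool(moves=[[[-1,0.3,0,0,0,0,0],[-1,0.2,0,0,0,0,0],[-1,0,0,0,0,0,0],[-1,0,0,0,0,0,0],[0.4,0,0,0,0,0,0],[0.7,0,0,0,0,0,0],[1,0,0,0,0,0,0],[1,0,0,0,0,0,0],[1,0,0,0,0,0,0],[1,-1,0,0,0,0,0],[1,-2,0,0,0,0,0],[1,-2,0,0,0,0,0],[1,-2,0,0,0,0,0],[1,-2,0,0,0,0,0],[1,-2,0,0,0,0,0],[1,-2,0,0,0,0,0],[1,-2,0,0,0,0,0],[1,0,0,0,0,0,0]]])

```text
t: 39.15
eef_pos: [0.5167, 0.4197, 0.173]
tcp_rot: [0.451, 0.546, 0.451, -0.543]
contact_force: [0.5, -0.7, 0.1]
finger_gap: 1.006
```

```bash
python3 - <<'E'
from h import *
to([.192,.62,.22],72.8)
S=grab("scene");cv2.imwrite("pics/s19.png",S[0]);mont(S[0],[(342,120)],40,8,"pics/s20.png")
E
```

```text
t 39.15 pos [0.5167 0.4197 0.173 ] yaw -10.7 tilt [-1.      0.0023 -0.0031] gap 1.006 F [ 0.5 -0.7  0.1] q [-1.02  0.39  0.38  1.49 -0.15  1.29 -0.8 ]
shift cm [ -4.74 -35.62 -13.66] dist 38.4 rx -1.458
```

View pics/s20.png

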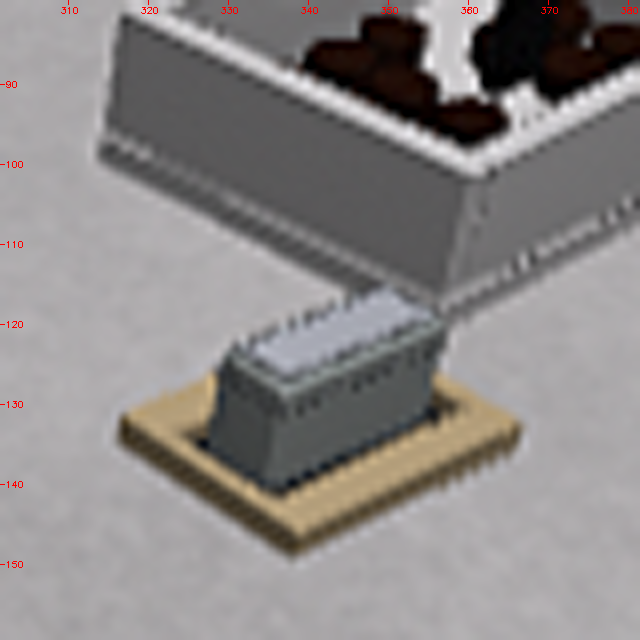

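View pics/s19.png

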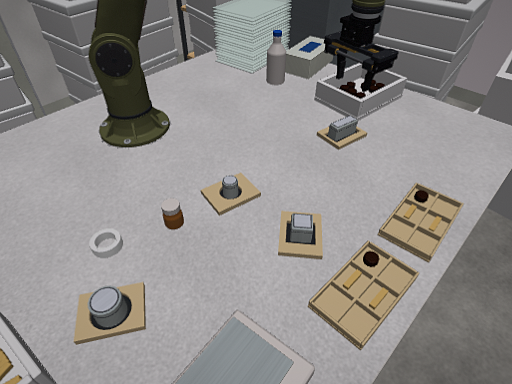

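All four tins are in their trays. The jar at (173,214) and tape at (106,242) are where they were. I'll move the arm aside to check the oblong tin from above too.

servo_tool(moves=[[[1,0,0,3,0,0,0],[1,0,0,3,0,0,0],[1,0,0,3,0,0,0],[1,0,0,3,0,0,0],[1,0,0,3,0,0,0],[1,0,0,3,0,0,0],[1,0,0,3,0,0,0],[1,0,0,3,0,0,0],[1,0,0,0,0,0,0],[1,0,0,0,0,0,0]]])

```text
t: 40.45
eef_pos: [0.4707, 0.1838, 0.1701]
tcp_rot: [-0.451, -0.544, -0.451, 0.545]
contact_force: [-0.5, 0.0, -0.6]
finger_gap: 1.002
```

```bash
python3 - <<'E'
from h import *
T=grab("top");S=grab("scene")
mont(cv2.convertScaleAbs(T[0],alpha=1.4),[(409,188),(268,212),(263,135),(112,188)],31,6,"pics/t6.png",2)
mont(S[0],[(329,0)],1,1,"pics/x.png") if 0 else None
a=cv2.imread("pics/scene0.png")
d=cv2.absdiff(a,S[0]).max(2)
print("jar diff",d[195:235,155:190].max(),"tape diff",d[220:265,80:130].max())
E
```

```text
jar diff 6 tape diff 4
```

View pics/t6.png

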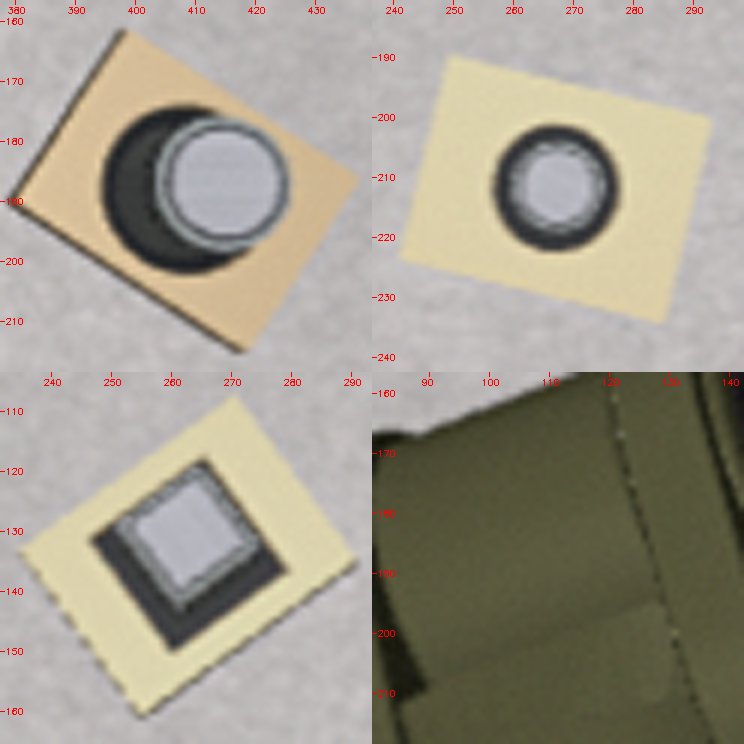

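The round and square tins are seated in the top view. The arm's elbow hides the oblong tin, so I'm moving on a bit further.

servo_tool(moves=[[[1,0,0,4,0,0,0],[1,0,0,4,0,0,0],[1,0,0,4,0,0,0],[1,0,1,4,0,0,0],[1,0,1,4,0,0,0],[1,0,1,4,0,0,0],[1,0,1,4,0,0,0],[1,0,1,4,0,0,0],[1,0,0,0,0,0,0],[1,0,0,0,0,0,0]]])

```text
t: 41.8
eef_pos: [0.461, -0.1394, 0.1704]
tcp_rot: [-0.451, -0.544, -0.452, 0.544]
contact_force: [-0.0, 0.3, -0.3]
finger_gap: 1.004
```

```bash
python3 - <<'E'
from h import *
np.set_printoptions(precision=4,suppress=True)
T=grab("top");S=grab("scene")
cv2.imwrite("pics/t8.png",T[0])
mont(cv2.convertScaleAbs(T[0],alpha=1.4),[(112,188)],31,9,"pics/t7.png",1)
print("L,S,Q",atz(T,[(414.8,187),(267.3,211.7),(262.7,130.3)],.051))
print("O scene",atz(S,[(344.2,121.4)],.051)); to([0,0,0])
E
```

```text
L,S,Q [[ 0.5265 -0.3918  0.051 ]
 [ 0.4554 -0.006   0.051 ]
 [ 0.6716  0.0095  0.051 ]]
O scene [[0.5191 0.4159 0.051 ]]
t 41.90 pos [ 0.461  -0.1389  0.1704] yaw -10.6 tilt [-1.     -0.0004 -0.0002] gap 1.001 F [-0.  -0.3 -0.2] q [-0.62 -0.04  0.85  1.95  0.03  1.22  0.04]
shift cm [ 17.06 -47.86  -5.21] dist 51.1 rx None
```

View pics/t7.png

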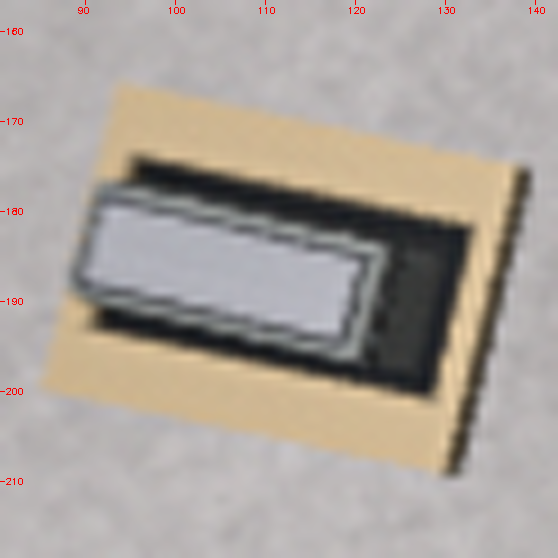

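The oblong tin is parallel to its well, with the lid centre at about (105.8,186.7). Its overhang to the left looks like parallax, so I'll check by triangulation.

```bash
python3 - <<'E'
from h import *
T=grab("top");S=grab("scene")
print(atz(T,[(105.8,186.7)],.051).round(4),tri(T,[(105.8,186.7)],S,[(344.2,121.4)]).round(4))
# lid centres scene: square crop(s10), large(s14), small(s6)
su=np.array([(335/8+260.5,288/8+184.5),(267/8+70.5,317/8+259.5),(312/8+190.5,240/8+149.5)])
print(tri(T,[(262.7,130.3),(414.8,187),(267.3,211.7)],S,su).round(4))
E
```

```text
[[0.5142 0.4174 0.051 ]] [[0.5156 0.4201 0.0471 0.0027]]
[[ 6.725e-01  9.800e-03  4.870e-02  9.000e-04]
 [ 5.268e-01 -3.930e-01  4.820e-02  0.000e+00]
 [ 4.556e-01 -5.900e-03  4.860e-02  6.000e-04]]
```

```bash
python3 -c "
from cell import manip
print(manip.finish_job())"
```

```text
the job is handed in; nothing more can be done
None
```

All four tins are in their matching wells, and I handed the job in after about 42 s of the 115 s allowed. I picked each tin up once, set it on its well floor and let go. The gripper ended open and clear of everything, about 17 cm up. The hand-in reported no verdict.

- **Position:** Measured from the top camera, the tin centres were within about 2 mm of the well centres I had measured. The wells' own positions are uncertain by up to about 3 mm. For the oblong tin, the scene view alone put it about 4 mm from the well centre.
- **Seating:** Triangulated lid heights were 47–49 mm, against 51 mm expected. The cameras had read 1–2 mm low on the same lids while they stood on the table. A tin resting on a tray rim would read about 10 mm higher, so I take them as seated on the floors. The oblong tin's 47 mm is the least certain, with a 2.7 mm mismatch between the two views.
- **Upright and aligned:** All four look upright, and the square and oblong tins look parallel to their wells.
- **Jar and tape:** Neither moved; the scene image around them was the same as at the start.
- **Disagreements:** Triangulated tray tops came out at 7–10 mm instead of 13 mm. The large tray's centre differed by about 5 mm between its corners and its dark pad, so I aimed between the two, close to the corner reading.

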